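# Set and lock the leaf-shade wheel

### The job

Set the shade marker for the next batch: with gentle fingertip pressure on its sprung wheel, turn the wheel until the middle of the green sector stands in the window. Then take the red-headed locking pin from its wooden rest and seat it fully home in the round hole beside the window, so that it locks the wheel on green, and let go. Do not force the wheel or the pin, and leave the other things on the table alone.

Things in the scene. Friction and masses are not known exactly. Their poses are not given: they have to be found in the camera images.
- marker: Shade marker, fixed to the table: a wooden casing 200 x 200 mm with a flat top 52 mm high; in its 130 mm round opening a wheel lies face up, with a dark steel hood over part of it. Origin: centre of the underside, on the wheel's axis; z up, +x towards the hood. The wheel's colours, counter-clockwise from above: green, cream, tan, red-brown, dark brown, black, 60 degrees each
- face (a point): nominal centre of the wheel's face, 64 mm above the table, fixed to the casing. The real face, flat, 62 mm in radius, nothing to grip, lies 59 to 69 mm high, as the unmeasured shim under it differs: find it by touch. Turn it by pressing shut fingertips on it 30 to 50 mm from the axis and dragging them round, on the side away from the hood
- press (a point): point of the nominal face 42 mm from the axis, opposite the hood, fixed to the casing: middle of the free area. The wheel sinks on a spring, 4 N/mm, up to 12 mm, and needs about 0.1 N m to turn: below about 5 N of pressure fingers slip, 8 to 10 N is right, more than 16 N damages it. It stays where it is left
- wheel (a joint): angle of the wheel in rad, growing counter-clockwise from above; 0 (or 6.283, a full turn) when the middle of the green sector stands exactly in the window and its notch lies under the guide hole. No stops: it turns endlessly both ways
- window (a point): centre of the window in the hood's top, a 26 x 30 mm opening with white pointers, 44 mm from the wheel's axis, 86 mm high. The hood is 78 x 76 mm (x 21 to 99 mm, y -38 to 38 mm in the marker's frame), underside 80 mm and top 86 mm above the table
- guide (a point): centre of the mouth of the chamfered 15 mm round hole in the hood's top, 83 mm from the wheel's axis, outward of the window; 86 mm high, z up. The pin passes the hood, a 20 mm hole in the casing's top and then a notch in the wheel's hidden rim: 19 mm wide, one at the middle of each sector, its floor open; rim top 35 to 45 mm above the table
- pin: locking pin, standing upright in the rest: 12 mm steel shaft 66 mm long, its lowest 8 mm tapering to a 4 mm tip, and above it a red round head 24 mm wide and 26 mm tall. Origin: the tip; z along the pin towards the head. 92 mm long in all, about 90 g. Fully home its head rests on the hood. Pressing it on the marker with more than 20 N is too much
- pin_head (a point): middle of the pin's red head, on its axis, 79 mm above the tip; good to grasp
- rest: the pin's rest, a fixed dark wooden block 60 x 60 mm, 70 mm high, with a 16 mm hole in its middle; origin: centre of the underside. At the start the pin's head stands on it, the middle of the head 83 mm above the table
- jar: open amber glass, 68 mm wide, 75 mm high; bystander; origin: centre of the underside
- blade: flat dark steel rolling blade, about 190 x 55 x 4 mm, on the wooden board; bystander; origin: centre of the underside of its wide part
- mould: wooden mould with eleven ridges, 300 x 120 x 38 mm; bystander; origin: centre of the underside
- tray: dark wooden tray 160 x 100 x 35 mm; bystander; origin: centre of the underside
- tin: yellow jar with white cap, 72 mm wide, 55 mm high; bystander; origin: centre of the underside
- gauge: flat plywood gauge with three holes, 140 x 60 x 8 mm; bystander; origin: centre of the underside
- weight: brass weight 48 mm wide, 58 mm high; bystander; origin: centre of the underside

How it is judged (in metres and radians):
On the way:
1. the green sector stands in the window (within 0.15 rad of its middle) while the pin is still away, over 50 mm from the hole ((value of joint wheel between -0.15 and 0.15 rad or value of joint wheel between 6.13319 and 6.43319 rad) and horizontal distance between pin and guide above 0.05 m), for 0.3 s.
At the end, for the whole second after the job is handed in: The wheel stands with the middle of the green sector within 0.15 rad of the window's middle, and the pin is released and at rest, upright (within 0.12 rad) in the guide hole, its tip within 6 mm of the hole's axis and at least 61 mm below the hood's top (66 mm is fully home) ((value of joint wheel between -0.15 and 0.15 rad or value of joint wheel between 6.13319 and 6.43319 rad) and z of pin in the frame of guide below -0.061 m and horizontal distance between pin and guide below 0.006 m and angle between pin's own z axis and vertical below 0.12 rad and linear speed of pin below 0.02 m/s and velocity of joint wheel between -0.05 and 0.05 rad/s); the robot touches nothing.
It fails at once if the fingers or arm press on the marker or its wheel with more than 16 N (contact force between any of the fingers, the arm and marker above 16 N).
It fails at once if the pin is forced against the marker with more than 20 N (contact force between pin and marker above 20 N).
It fails at once if a bystander is moved by more than 20 mm (distance of any of blade, jar, mould, tray, tin, gauge, weight from where it was at the start of the episode above 0.02 m).
It also fails if it takes over 61 s, if anything falls off the work surface, if the arm or the gripper's body presses on something with over 40 N, if the wrist force passes 120 N, or if a joint passes its speed limit or range.

### The arm

A 7-joint arm with a two-finger parallel gripper is mounted at the origin on the work surface. World frame = base frame: x ahead of the robot, y to its left, z up, the work surface at z = 0. Lengths are in m, angles in degrees, forces in N, time in s.
With the tool pointing down it reaches from about 0.425 to 0.825 m from the base axis. Payload 3.6 kg.
Tool frame: the origin (TCP) lies at the very end of the fingers, on their centre line; the grasp point (between the pads) lies grip_depth behind it (grip_depth is the distance from the TCP to the grasp point, in m); z points along the fingers, y is the direction in which the jaws open and shut (so a half turn about z gives the same grasp; the last joint's range is limited). The gripper opens to 85 mm and grips with 20 to 120 N. Pads are 22 mm wide; open, the fingers measure 114 mm over their backs; the gripper's body (76 mm by 85 mm) begins 54 mm behind the grasp point. The pads swing forward as they close: fully open they stand 13 mm farther back than shut.
Start: joints at [72.279, 35.231, -0.722, 81.555, 0.464, 63.22, -2.315], TCP at [0.181, -0.624, 0.208] pointing down, gripper open.
Joint ranges: [-178.69, 178.69], [-17.37, 117.87], [-77.05, 75.6], [15.02, 138.74], [-78.02, 258.01], [0.78, 113.62], [-162.83, 162.83]. Speed limits (degrees/s): [159.86, 159.86, 180, 180, 180, 180, 180].

### API

Orientations are given as a 3x3 rotation matrix whose columns are the frame's x, y, z axes.
In Python, from bench import observe, get_image, hand_in, silhouettes, grip_depth gives the robot as it stands.
- The arm moves only by the tool servo_tool, never from a script. Its argument "plan" is a list of rows, each an object of numbers: "x", "y", "z": the shift along the world's x, y, z in mm; "twist": the turn about the world's z in degrees. A call has 1 to 10 rows; each row is the pose to reach, as a shift and turn from the pose commanded when the call began; what a row does not reach only later rows make up. A row lasts 1/10 s, in which the tool goes at most 50 mm and 8.59 degrees, less where a joint would pass 70% of its speed; a pose out of reach is approached as far as the arm can. A call with a gripper value outside its range is refused whole. "claw" is the opening, from 0 (shut) to 1 (fully open), set as the call begins (left out, the last holds). The fingers move at their own pace and stop on an object; "newtons" is the grip in N (left out, the last holds). Time passes only in rows, so rows that repeat a pose let the fingers close. It gives the time, the measured TCP pose, the force and the opening at its end, in the units of the state.
- observe(): the state, without advancing time (a new reading comes with each control period).
- get_image(name): name is "scene" or "top" or "wrist"; returns a dict with "pixels" (384x512x3 uint8, red, green, blue), "K" (3x3 intrinsics, pixels), "pose" (4x4, takes a point from camera to world coordinates). Camera axes: x right, y up, looking along -z (the intrinsics and any distortion apply to the point x, -y, -z); pixel columns grow to the right and rows downward; lengths in m; the calibration is good to about 2 mm. A picture is of the moment at which its call begins. There is no depth.
- hand_in(): hands the job in, once; it reports no verdict.
Trained networks look in the newest picture that a camera, given by its name, has taken for a name from the list of things; names that differ only in an ending like _2 or _b are one class to them, and where a whole thing is asked for, a point or a joint stands for the part that bears it (a point fixed in the world has none). Each returns a list of dicts, best first, with "confidence" (0 to 1); they miss things now and then, are a little off and sometimes report something else, mostly with a low value. They report only what shows in the picture. A call takes as long as a camera call.
- silhouettes(camera, thing): "mask" (384x512 bool, what is visible of it) and "position" ([column, row] in pixels, amid what is visible of it).
The state is a dict: "t": time; "q": joint angles; "joint_vel": joint speeds; "effort": joint torques, N m; "position": TCP position; "tcp_rot": TCP orientation; "ft_force": force on the tool from outside, world axes, zero at the start; "wrist_torque": the same for the moment, N m; "opening": finger opening in m.
Only numpy, scipy, OpenCV 4.12 (cv2) and the standard library are available. Lean on these libraries where they do the work, as an engineer would, in place of code of your own. Each camera call takes 0.05 s, during which the arm holds its last target. There are 200 camera calls.

## Working session

There is one attempt and no reset: what is moved stays moved. The work goes in short steps, Python scripts to look and compute and a tool call to move; the robot and the scene stay as the last step left them, time stands still between calls to the robot, and variables do not carry over. Pictures are saved under pics/ and viewed, about 8 in all and at most 12, crops included, and the job is handed in when it is done.

Besides the shell and the picture viewer there is one more tool, called after "Request:" as a command line: name --argument value ..., lists and objects as JSON in quotes. servo_tool: Moves the arm, as the interface text tells. Its arguments: {"type":"object","properties":{"plan":{"type":"array","items":{"type":"object","properties":{"x":{"type":"number"},"y":{"type":"number"},"z":{"type":"number"},"twist":{"type":"number"}}}},"claw":{"type":"number"},"newtons":{"type":"number"}},"required":["plan"]}

```bash
mkdir -p pics; ls; cat > h.py <<'E'
import numpy as np, cv2
from bench import *
def ray(im,uv):
    K=np.array(im["K"]);P=np.array(im["pose"])
    d=np.linalg.inv(K)@np.array([uv[0],uv[1],1.0]); d=np.array([d[0],-d[1],-d[2]])
    return P[:3,3],P[:3,:3]@d
def at_z(im,uv,z):
    o,d=ray(im,uv); return o+d*(z-o[2])/d[2]
def proj(im,p):
    K=np.array(im["K"]);P=np.array(im["pose"])
    c=P[:3,:3].T@(np.array(p)-P[:3,3]); c=np.array([c[0],-c[1],-c[2]]); u=K@c; return u[:2]/u[2]
def save(im,name): cv2.imwrite("pics/"+name,cv2.cvtColor(np.asarray(im["pixels"]),cv2.COLOR_RGB2BGR))
E
python3 - <<'E'
from h import *
s=observe();print(s["t"],s["position"],s["ft_force"],s["opening"],grip_depth)
a=get_image("top");b=get_image("scene")
m=np.hstack([a["pixels"],b["pixels"]]);m=cv2.resize(np.ascontiguousarray(m),(800,300))
save({"pixels":a["pixels"]},"top1.png");save(b,"scene1.png")
for c,im in(("top",a),("scene",b)):
  print(c,im["pose"],im["K"], im.keys())
  for n,z in(("marker",.052),("window",.086),("guide",.086),("pin",.083),("pin_head",.083),("rest",.07),("wheel",.064),("jar",.07),("weight",.05),("tin",.05)):
    r=silhouettes(c,n)
    for q in r[:2]: print(n,round(q["confidence"],2),np.round(q["position"]),np.round(at_z(im,q["position"],z),4),q["mask"].sum())
E
```

```text
pics
0.0 [ 0.18115983 -0.62336056  0.20672352] [ 0.75492261 -0.42445007  0.04319418] 0.08555542270617959 0.0187
top [[ 0.0049578   0.99072918 -0.13576124  0.37178193]
 [-0.999772    0.0077306   0.01990455 -0.05817908]
 [ 0.02076954  0.1356316   0.99054162  1.62386993]
 [ 0.          0.          0.          1.        ]] [[482.18303448   0.         253.4134453 ]
 [  0.         482.18303448 196.40636719]
 [  0.           0.           1.        ]] dict_keys(['pixels', 'K', 'pose'])
marker 0.81 [221. 212.] [0.5342 0.0154 0.052 ] 3845
window 0.56 [216. 213.] [0.529  0.0314 0.086 ] 3863
guide 0.78 [215. 214.] [0.5264 0.0329 0.086 ] 3702
guide 0.54 [216. 213.] [0.5274 0.0301 0.086 ] 987
pin 0.72 [218. 215.] [0.521  0.0253 0.083 ] 949
pin_head 0.37 [309. 210.] [ 0.5402 -0.2678  0.083 ] 33
rest 0.75 [304. 212.] [ 0.5349 -0.2523  0.07  ] 350
wheel 0.94 [217. 216.] [0.5218 0.0293 0.064 ] 1001
jar 0.57 [222. 140.] [0.7733 0.0156 0.07  ] 335
weight 0.68 [337. 175.] [ 0.6622 -0.3666  0.05  ] 185
tin 0.63 [108. 262.] [0.371  0.3755 0.05  ] 402
scene [[ 0.628773   -0.45212744  0.63263361  1.42238982]
[... 396 characters left out ...]
[ 0.6261 -0.0413  0.086 ] 2837
window 0.27 [304. 133.] [0.4595 0.2805 0.086 ] 282
guide 0.75 [268. 180.] [ 0.6081 -0.0299  0.086 ] 2845
pin 0.66 [198. 197.] [ 0.5339 -0.2527  0.083 ] 53
pin 0.3 [202. 213.] [ 0.6067 -0.2829  0.083 ] 641
pin_head 0.54 [194. 198.] [ 0.5311 -0.264   0.083 ] 84
rest 0.76 [199. 212.] [ 0.5826 -0.2823  0.07  ] 565
wheel 0.74 [268. 182.] [ 0.592  -0.0141  0.064 ] 2744
wheel 0.6 [262. 170.] [0.5234 0.0168 0.064 ] 495
jar 0.63 [310. 211.] [ 0.7924 -0.0238  0.07  ] 562
jar 0.51 [191. 254.] [ 0.7185 -0.3929  0.07  ] 332
weight 0.64 [189. 256.] [ 0.7014 -0.3916  0.05  ] 339
tin 0.64 [305. 132.] [0.4084 0.3389 0.05  ] 294
tin 0.43 [191. 255.] [ 0.7016 -0.3873  0.05  ] 311
```

```bash
python3 - <<'E'
import cv2
a=cv2.imread("pics/top1.png");b=cv2.imread("pics/scene1.png")
cv2.imwrite("pics/v1.png",cv2.resize(a[150:275,165:345],(792,550),interpolation=cv2.INTER_CUBIC))
cv2.imwrite("pics/v2.png",cv2.resize(b,(768,576)))
E
```

```text
(no output)
```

View pics/v1.png

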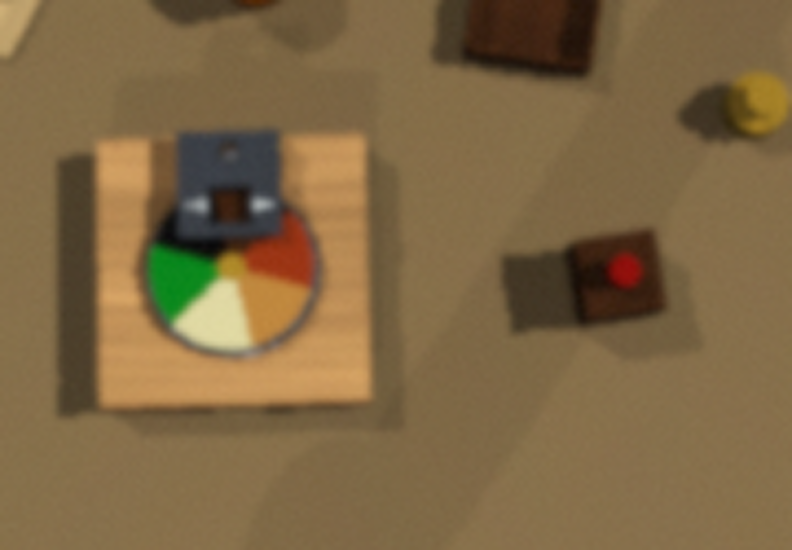

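View pics/v2.png

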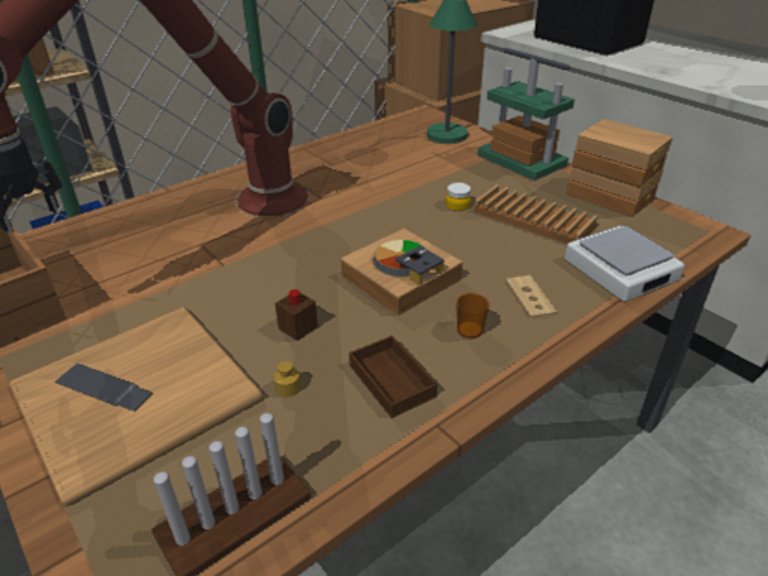

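The top view shows the wheel axis at about px (217.7, 210.5), the window showing dark brown at (217, 197), the hole at (217, 184), green on the left and the pin head at (307, 211). The scene view shows the route over the rest is clear. I'll move near the pin and refine from the wrist camera.

Request:
servo_tool --plan '[{"x": 30, "y": 37}, {"x": 60, "y": 74}, {"x": 90, "y": 111}, {"x": 120, "y": 148}, {"x": 150, "y": 185}, {"x": 180, "y": 222}, {"x": 210, "y": 259}, {"x": 240, "y": 296}, {"x": 270, "y": 333}, {"x": 270, "y": 360}]'

```text
invalid input
```

```bash
python3 - <<'E'
from h import *
s=observe();print(s["t"],s["position"],s["tcp_rot"],s["q"],s["ft_force"])
w=get_image("wrist");save(w,"w1.png");print(w["pose"])
r=silhouettes("wrist","pin_head")
for q in r[:2]: print(q["confidence"],q["position"],at_z(w,q["position"],.083),at_z(w,q["position"],.096),q["mask"].sum())
hsv=cv2.cvtColor(np.asarray(w["pixels"]),cv2.COLOR_RGB2HSV)
m=((hsv[...,0]<6)|(hsv[...,0]>174))&(hsv[...,1]>200)&(hsv[...,2]>110)
print(m.sum(),np.argwhere(m).mean(0)[::-1] if m.any() else 0)
a={"pixels":cv2.cvtColor(cv2.imread("pics/top1.png"),cv2.COLOR_BGR2RGB)}
t=get_image("top")
for n,uv,z in(("axis",(217.7,210.5),.064),("win",(217.3,196.6),.086),("guide",(217.3,184.1),.086),("pin",(307,211.4),.096)): print(n,at_z(t,uv,z))
E
```

```text
1.1 [ 0.18141294 -0.62412574  0.2079058 ] [[ 9.60256812e-01  2.79117993e-01  3.70790241e-05]
 [ 2.79117990e-01 -9.60256811e-01  6.93432040e-05]
 [ 5.49603214e-05 -5.62378613e-05 -9.99999997e-01]] [72.27798479 35.22946753 -0.72379182 81.55665483  0.46401898 63.21989206
 -2.31478112] [ 8.49371481e-01  4.84462352e-01 -2.16217537e-04]
[[ 2.78337282e-01  9.13719322e-01  2.96049587e-01  2.58204177e-01]
 [-9.60483394e-01  2.64759414e-01  8.58725924e-02 -6.03283068e-01]
 [ 8.15317573e-05 -3.08252256e-01  9.51304651e-01  3.73182407e-01]
 [ 0.00000000e+00  0.00000000e+00  0.00000000e+00  1.00000000e+00]]
0 0
axis [0.53846793 0.0262612  0.064     ]
win [0.58102438 0.02702788 0.086     ]
guide [0.62172036 0.02764266 0.086     ]
pin [ 0.53420627 -0.2602417   0.096     ]
```

View pics/w1.png

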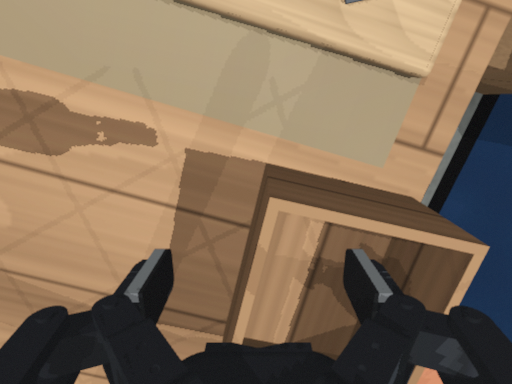

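The wrist view shows only the open fingers and a crate at the start pose, because the move call was refused. I'll retry with every field filled in.

Request:
servo_tool --plan '[{"x": 30, "y": 37, "z": 0, "twist": 0}, {"x": 60, "y": 74, "z": 0, "twist": 0}, {"x": 90, "y": 111, "z": 0, "twist": 0}, {"x": 120, "y": 148, "z": 0, "twist": 0}, {"x": 150, "y": 185, "z": 0, "twist": 0}, {"x": 180, "y": 222, "z": 0, "twist": 0}, {"x": 210, "y": 259, "z": 0, "twist": 0}, {"x": 240, "y": 296, "z": 0, "twist": 0}, {"x": 270, "y": 333, "z": 0, "twist": 0}, {"x": 290, "y": 360, "z": 0, "twist": 0}]' --claw 1 --newtons 30

```text
t: 2.25
position: [0.4739, -0.2605, 0.2082]
tcp_rot: [[0.959, 0.283, 0.002], [0.283, -0.959, 0.001], [0.002, -0.001, -1.0]]
ft_force: [0.3, -0.2, 1.1]
opening: 0.0853
```

```bash
cat >> h.py <<'E'
def red(im):
    hsv=cv2.cvtColor(np.asarray(im["pixels"]),cv2.COLOR_RGB2HSV)
    m=(((hsv[...,0]<5)|(hsv[...,0]>175))&(hsv[...,1]>200)&(hsv[...,2]>110)).astype(np.uint8)
    n,l,s,c=cv2.connectedComponentsWithStats(m)
    return [(s[i,4],s[i,:4],c[i]) for i in 1+np.argsort(-s[1:,4])[:2]] if n>1 else []
E
python3 - <<'E'
from h import *
w=get_image("wrist");save(w,"w2.png")
for q in red(w): print(q, at_z(w,q[2],.083),at_z(w,q[2],.09))
for q in silhouettes("wrist","pin_head")[:2]: print(q["confidence"],q["position"],at_z(w,q["position"],.083),q["mask"].sum())
E
```

```text
0.86 [278.1, 119.3] [ 0.53788455 -0.26304895  0.083     ] 492
```

View pics/w2.png

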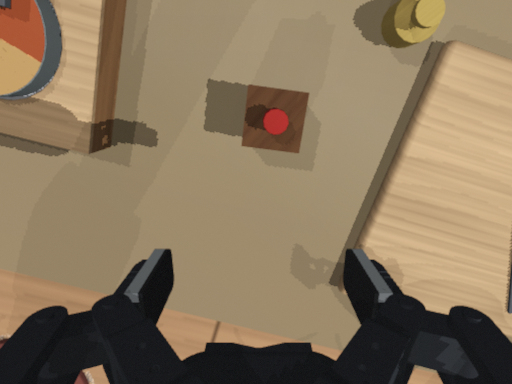

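The wrist view shows the pin head at px (276, 121), which puts it at about (0.537, −0.262). Next I'll go to the wheel with the fingers shut.

Request:
servo_tool --plan '[{"x": 0, "y": 40, "z": 0, "twist": -3}, {"x": 0, "y": 80, "z": 0, "twist": -6}, {"x": 0, "y": 120, "z": 0, "twist": -9}, {"x": 0, "y": 160, "z": 0, "twist": -12}, {"x": 0, "y": 200, "z": 0, "twist": -15}, {"x": 0, "y": 240, "z": 0, "twist": -16.4}, {"x": 0, "y": 270, "z": 0, "twist": -16.4}, {"x": 0, "y": 287, "z": 0, "twist": -16.4}, {"x": 0, "y": 287, "z": 0, "twist": -16.4}]' --claw 0

```text
t: 3.25
position: [0.4714, 0.0254, 0.2081]
tcp_rot: [[1.0, 0.002, 0.001], [0.002, -1.0, 0.001], [0.001, -0.001, -1.0]]
ft_force: [0.2, -0.2, 0.0]
opening: 0.0
```

```bash
cat > look.py <<'E'
from h import *
import sys
s=observe();print(s["t"],s["position"],np.round(s["tcp_rot"],3).tolist(),np.round(s["q"],0),np.round(s["ft_force"],2),s["opening"])
w=get_image("wrist");save(w,sys.argv[1])
hsv=cv2.cvtColor(np.asarray(w["pixels"]),cv2.COLOR_RGB2HSV)
g=((hsv[...,0]>50)&(hsv[...,0]<75)&(hsv[...,1]>150)).astype(np.uint8)
p=np.argwhere(g)[:,::-1]
C=np.array([.5385,.0263]) if len(sys.argv)<4 else np.array([float(sys.argv[2]),float(sys.argv[3])])
X=np.array([at_z(w,q,.064)[:2] for q in p])-C
if len(X):
  a=np.degrees(np.arctan2(X[:,1],X[:,0])); r=np.hypot(*X.T)
  k=(r>.015)&(r<.058); print("green n",k.sum(),"angles",np.percentile(a[k],[1,50,99]),"rmax",np.percentile(r,99))
E
python3 look.py w3.png
```

```text
3.25 [0.47139932 0.02539999 0.20812066] [[1.0, 0.002, 0.001], [0.002, -1.0, 0.001], [0.001, -0.001, -1.0]] [ -3.  20.  -4. 110.   1.  51. -97.] [ 0.23 -0.19  0.04] 1.3253429090423188e-05
green n 1564 angles [ 75.04676388 102.37842015 131.70317122] rmax 0.06049740996514029
```

View pics/w3.png

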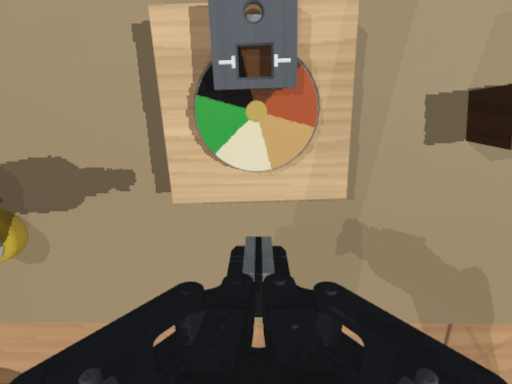

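The wrist view shows the hub at px (256.5, 111), the window at (255, 62), the hole at (254, 13) and green at the left, its middle near 102°. The shut fingers point down.

```bash
python3 - <<'E'
from h import *
w=get_image("wrist")
hsv=cv2.cvtColor(np.asarray(w["pixels"]),cv2.COLOR_RGB2HSV);print(hsv[111,256],hsv[13,254])
h=at_z(w,(256.5,111),.064);g=at_z(w,(254,13),.086);v=at_z(w,(255,62),.086)
print(h,v,g,[np.degrees(np.arctan2(*(q-h)[1::-1])) for q in(v,g)],np.hypot(*(g-h)[:2]),np.hypot(*(v-h)[:2]))
# casing corners (top z .052) near edge
for uv in((151,6),(358,1),(348,199),(173,204)): print(at_z(w,uv,.052))
E
```

```text
[ 22 129 188] [14 90 71]
[0.53910655 0.02312572 0.064     ] [0.58214516 0.02419951 0.086     ] [0.62053646 0.02483954 0.086     ] [np.float64(1.429207341264684), np.float64(1.2057019423031878)] 0.08144793948955627 0.043051996836629476
[0.63476128 0.12278198 0.052     ]
[ 0.63844473 -0.0730196   0.052     ]
[ 0.44089365 -0.08162554  0.052     ]
[0.43531405 0.12007736 0.052     ]
```

Request:
servo_tool --plan '[{"x": 10, "y": -8, "z": -20, "twist": 8}, {"x": 20, "y": -16, "z": -50, "twist": 16}, {"x": 31, "y": -22, "z": -85, "twist": 24}, {"x": 31, "y": -22, "z": -115, "twist": 30}, {"x": 31, "y": -22, "z": -131, "twist": 30}, {"x": 31, "y": -22, "z": -131, "twist": 30}, {"x": 31, "y": -22, "z": -131, "twist": 30}]'

```text
t: 4.05
position: [0.5027, -0.0009, 0.0771]
tcp_rot: [[0.869, 0.495, 0.0], [0.495, -0.869, -0.001], [-0.0, 0.001, -1.0]]
ft_force: [-0.5, -0.5, -0.0]
opening: 0.0001
```

Request:
servo_tool --plan '[{"x": 0, "y": 0, "z": -3, "twist": 0}, {"x": 0, "y": 0, "z": -5, "twist": 0}, {"x": 0, "y": 0, "z": -7, "twist": 0}, {"x": 0, "y": 0, "z": -8.5, "twist": 0}, {"x": 0, "y": 0, "z": -8.5, "twist": 0}]'

```text
t: 4.55
position: [0.5023, 0.0009, 0.0684]
tcp_rot: [[0.868, 0.497, -0.0], [0.497, -0.868, 0.0], [-0.0, -0.0, -1.0]]
ft_force: [0.7, -0.0, 0.4]
opening: -0.0001
```

Request:
servo_tool --plan '[{"x": 0, "y": 0, "z": -1, "twist": 0}, {"x": 0, "y": 0, "z": -1.7, "twist": 0}, {"x": 0, "y": 0, "z": -1.7, "twist": 0}]'

```text
t: 4.85
position: [0.5023, 0.0009, 0.0666]
tcp_rot: [[0.868, 0.497, -0.0], [0.497, -0.868, 0.0], [-0.0, -0.0, -1.0]]
ft_force: [-0.8, -0.6, -0.7]
opening: 0.0001
```

Request:
servo_tool --plan '[{"x": 0, "y": 0, "z": -1, "twist": 0}, {"x": 0, "y": 0, "z": -2, "twist": 0}, {"x": 0, "y": 0, "z": -2, "twist": 0}]'

```text
t: 5.15
position: [0.5022, 0.0008, 0.0645]
tcp_rot: [[0.868, 0.497, -0.0], [0.497, -0.868, 0.0], [-0.0, -0.0, -1.0]]
ft_force: [-0.8, 0.6, 0.3]
opening: 0.0001
```

Request:
servo_tool --plan '[{"x": 0, "y": 0, "z": -1, "twist": 0}, {"x": 0, "y": 0, "z": -2, "twist": 0}, {"x": 0, "y": 0, "z": -2, "twist": 0}]'

```text
t: 5.45
position: [0.5023, 0.0008, 0.0625]
tcp_rot: [[0.868, 0.497, -0.0], [0.497, -0.868, 0.0], [-0.0, -0.0, -1.0]]
ft_force: [-0.8, -0.6, 0.0]
opening: 0.0002
```

Request:
servo_tool --plan '[{"x": 0, "y": 0, "z": -1, "twist": 0}, {"x": 0, "y": 0, "z": -2, "twist": 0}, {"x": 0, "y": 0, "z": -2, "twist": 0}]'

```text
t: 5.75
position: [0.5023, 0.0008, 0.0606]
tcp_rot: [[0.868, 0.497, -0.0], [0.497, -0.868, 0.0], [-0.0, -0.0, -1.0]]
ft_force: [0.6, 0.7, -0.3]
opening: 0.0001
```

Request:
servo_tool --plan '[{"x": 0, "y": 0, "z": -1, "twist": 0}, {"x": 0, "y": 0, "z": -2, "twist": 0}, {"x": 0, "y": 0, "z": -2, "twist": 0}]'

```text
t: 6.05
position: [0.5023, 0.0008, 0.0585]
tcp_rot: [[0.868, 0.497, -0.0], [0.497, -0.868, 0.0], [-0.0, -0.0, -1.0]]
ft_force: [-0.0, -0.4, -0.0]
opening: 0.0001
```

Request:
servo_tool --plan '[{"x": 0, "y": 0, "z": -0.7, "twist": 0}, {"x": 0, "y": 0, "z": -1.4, "twist": 0}, {"x": 0, "y": 0, "z": -1.4, "twist": 0}]'

```text
t: 6.35
position: [0.5023, 0.0009, 0.0572]
tcp_rot: [[0.868, 0.497, -0.0], [0.497, -0.868, 0.0], [-0.0, -0.0, -1.0]]
ft_force: [-0.4, -1.0, -0.0]
opening: 0.0003
```

```bash
python3 look.py w4.png .538 .0245; python3 -c "
from h import *
s=observe();print(s['wrist_torque'],s['effort'])"
```

```text
6.35 [0.50233022 0.00085185 0.05719933] [[0.868, 0.497, -0.0], [0.497, -0.868, 0.0], [-0.0, -0.0, -1.0]] [  3.  35.  -9. 115.   9.  31. -72.] [-0.41 -1.03 -0.03] 0.0003023330688143984
green n 5352 angles [ 75.70203622 101.74955132 131.17854972] rmax 0.06322352124153661
[-0.05039573  0.00317177 -0.01417772] [-1.17270563e-03 -3.91663241e+01 -1.09094717e+00 -9.73806828e+00
  5.93698103e-03 -1.87392725e-04 -3.88554963e-04]
```

View pics/w4.png

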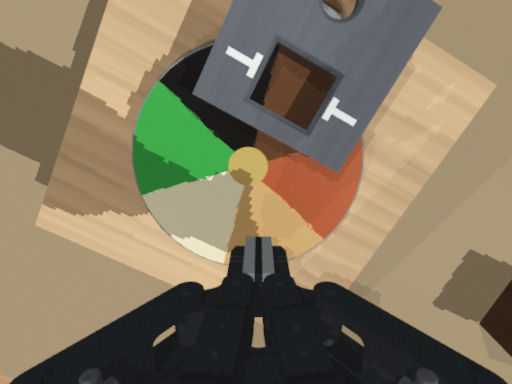

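The fingertips, at px (258, 240), sit over the free face about 45 mm from the hub at (248, 165), with no contact yet. I'll continue down in small steps.

Request:
servo_tool --plan '[{"x": 0, "y": 0, "z": -0.7, "twist": 0}, {"x": 0, "y": 0, "z": -1.2, "twist": 0}, {"x": 0, "y": 0, "z": -1.2, "twist": 0}]'

```text
t: 6.7
position: [0.5024, 0.0009, 0.056]
tcp_rot: [[0.868, 0.497, -0.0], [0.497, -0.868, 0.0], [-0.0, -0.0, -1.0]]
ft_force: [0.1, -1.4, -0.1]
opening: 0.0003
```

Request:
servo_tool --plan '[{"x": 0, "y": 0, "z": -0.7, "twist": 0}, {"x": 0, "y": 0, "z": -1.2, "twist": 0}, {"x": 0, "y": 0, "z": -1.2, "twist": 0}]'

```text
t: 7.0
position: [0.5023, 0.0009, 0.0548]
tcp_rot: [[0.868, 0.497, -0.0], [0.497, -0.868, 0.0], [-0.0, -0.0, -1.0]]
ft_force: [0.2, 0.4, 0.0]
opening: -0.0
```

```bash
python3 - <<'E'
from h import *
s=observe();print(s["ft_force"],s["effort"],s["wrist_torque"])
w=get_image("wrist");save(w,"w5.png");t=get_image("top");
a=cv2.imread("pics/w4.png").astype(int);b=cv2.imread("pics/w5.png").astype(int)
def hub(im):
    m=cv2.inRange(cv2.cvtColor(np.asarray(im["pixels"]),cv2.COLOR_RGB2HSV),(18,110,120),(26,190,255))
    n,l,st,c=cv2.connectedComponentsWithStats(m);return [(st[i],c[i]) for i in 1+np.argsort(-st[1:,4])[:4]]
for q in hub(w):print(q)
P=np.array(w["pose"]);s4=P.copy()
# w3 pose: tool yaw 0; reconstruct camera->tool from current pose
T=np.eye(4);T[:3,:3]=s["tcp_rot"];T[:3,3]=s["position"];H=np.linalg.inv(T)@P
def cam(R,p):
    T=np.eye(4);T[:3,:3]=R;T[:3,3]=p;return {"K":w["K"],"pose":T@H}
c3=cam([[1,.002,.001],[.002,-1,.001],[.001,-.001,-1]],[.4714,.0254,.20812]);c4=cam(s["tcp_rot"],[.50233,.00085,.0572])
def tri(obs):
    A=np.zeros((3,3));B=np.zeros(3);R=[]
    for im,uv in obs:
        o,d=ray(im,uv);d/=np.linalg.norm(d);M=np.eye(3)-np.outer(d,d);A+=M;B+=M@o
    return np.linalg.solve(A,B)
print("hub",tri([(c3,(256.5,111)),(c4,(248,165))]))
print("guide",tri([(c3,(254,13)),(c4,(340,5))]))
print("win corner",tri([(c3,(238,43)),(c4,(280,37))]),"corner2",tri([(c3,(348,199)),(c4,(495,85))]) )
print("TCP in c4",proj(c4,[.50233,.00085,.0572]),"if at z64 below",proj(c4,[.50233,.00085,.064]))
E
```

```text
[0.16781457 0.44132741 0.01127204] [-3.33629716e-03 -3.92659664e+01 -1.08454697e+00 -9.65534270e+00
  6.39089252e-03 -4.86569828e-03 -7.81446743e-04] [ 0.04085738 -0.01552438 -0.01905756]
(array([ 229,  147,   94,  114, 3910], dtype=int32), array([270.10102302, 205.56342711]))
(array([224, 254,   6,  12,  38], dtype=int32), array([226.94736842, 259.81578947]))
(array([234, 222,   6,   3,   7], dtype=int32), array([236.71428571, 223.28571429]))
(array([242, 225,   5,   4,   6], dtype=int32), array([243.66666667, 226.33333333]))
hub [0.53817087 0.02589936 0.05983037]
guide [0.6210434  0.02764216 0.08079403]
win corner [0.59964731 0.04306626 0.07086852] corner2 [0.53923491 0.03384823 0.28360179]
TCP in c4 [255.62751028 233.61368256] if at z64 below [255.5359428  238.61776247]
```

```bash
python3 - <<'E'
import cv2,numpy as np
a=cv2.imread("pics/w4.png")[140:300,170:350];b=cv2.imread("pics/w5.png")[140:300,170:350]
cv2.imwrite("pics/v5.png",cv2.resize(np.hstack([a,b]),(800,356),interpolation=cv2.INTER_CUBIC))
E
```

```text
(no output)
```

View pics/v5.png

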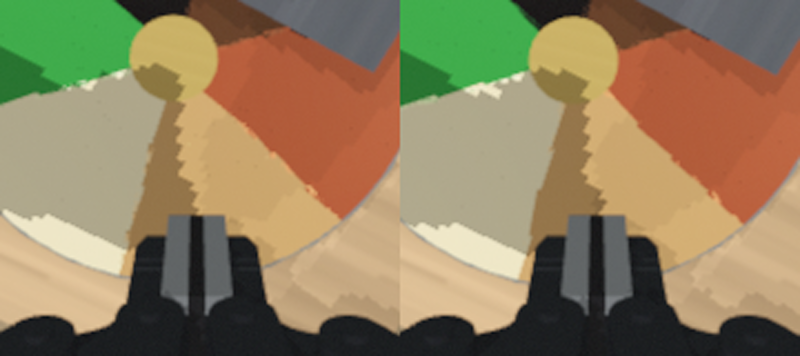

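The fingertips still float just above the face, with their shadow offset to the left at px (130–200, 215) of the crop. I'll keep descending.

Request:
servo_tool --plan '[{"x": 0, "y": 0, "z": -0.7, "twist": 0}, {"x": 0, "y": 0, "z": -1.4, "twist": 0}, {"x": 0, "y": 0, "z": -1.4, "twist": 0}]'

```text
t: 7.4
position: [0.5023, 0.0008, 0.0534]
tcp_rot: [[0.868, 0.497, -0.0], [0.497, -0.868, 0.0], [-0.0, -0.0, -1.0]]
ft_force: [-0.4, 0.4, -0.2]
opening: -0.0
```

```bash
python3 - <<'E'
from h import *
from scipy.optimize import least_squares
s=observe();print(s["ft_force"],np.array(s["effort"])[:4])
w=get_image("wrist");save(w,"w6.png");P=np.array(w["pose"])
hsv=cv2.cvtColor(np.asarray(w["pixels"]),cv2.COLOR_RGB2HSV)
g=cv2.inRange(hsv,(50,120,60),(75,255,255));r=cv2.inRange(hsv,(3,150,120),(10,255,255))
L=[(np.where(g[v])[0].min(),v) for v in range(100,185,4) if g[v].sum()>255*20]
R=[(np.where(r[v])[0].max(),v) for v in range(140,200,4) if r[v].sum()>255*20]
print(L[::5],R[::5])
def f(p,rad=.062):
    out=[]
    for uv in L+R:
        q=at_z(w,uv,p[2]);out.append((np.hypot(q[0]-p[0],q[1]-p[1])-rad)*1e3)
    return out
o=least_squares(f,[.538,.025,.06],loss="soft_l1");print(o.x,np.std(o.fun))
E
```

```text
[-0.35874451  0.4248837  -0.22474241] [-3.04787085e-03 -3.93193352e+01 -1.08039346e+00 -9.60500658e+00]
[(np.int64(144), 100), (np.int64(135), 120), (np.int64(131), 140), (np.int64(131), 160), (np.int64(134), 180)] [(np.int64(363), 156), (np.int64(361), 176), (np.int64(356), 196)]
[0.53789655 0.02624155 0.06346321] 0.14986901671302214
```

```bash
python3 - <<'E'
from h import *
w=get_image("wrist");s=observe();P=np.array(w["pose"]);print(w["K"][0])
R=np.array(s["tcp_rot"]);p=np.array(s["position"])
print("cam in tool",R.T@(P[:3,3]-p)," view dir",R.T@-P[:3,2])
for d in([0,0,0],[11,0,0],[-11,0,0],[0,14,0],[0,-14,0],[11,0,-10],[11,0,-20],[11,0,-30]):
    X=p+R@np.array(d)/1e3; print(d,proj(w,X).round(1),"depth",-(P[:3,:3].T@(X-P[:3,3]))[2].round(4))
for z in(.054,.060,.064):
    X=[p[0],p[1],z];print("face pt under TCP",z,-(P[:3,:3].T@(np.array(X)-P[:3,3]))[2].round(4))
b=cv2.imread("pics/w6.png");cv2.imwrite("pics/v6.png",cv2.resize(b[190:310,180:340],(800,600),interpolation=cv2.INTER_CUBIC))
E
```

```text
[295.50894587   0.         258.04495338]
cam in tool [ 0.0792199   0.00154498 -0.16523563]  view dir [-3.08352523e-01 -3.37299620e-04  9.51272100e-01]
[0, 0, 0] [255.7 233.6] depth 0.1816
[11, 0, 0] [255.6 217. ] depth 0.1782
[-11, 0, 0] [255.7 249.6] depth 0.185
[0, 14, 0] [278.4 233.6] depth 0.1816
[0, -14, 0] [232.9 233.6] depth 0.1816
[11, 0, -10] [255.5 223.7] depth 0.1687
[11, 0, -20] [255.3 231.2] depth 0.1592
[11, 0, -30] [255.1 239.7] depth 0.1497
face pt under TCP 0.054 0.1811
face pt under TCP 0.06 0.1754
face pt under TCP 0.064 0.1716
```

View pics/v6.png

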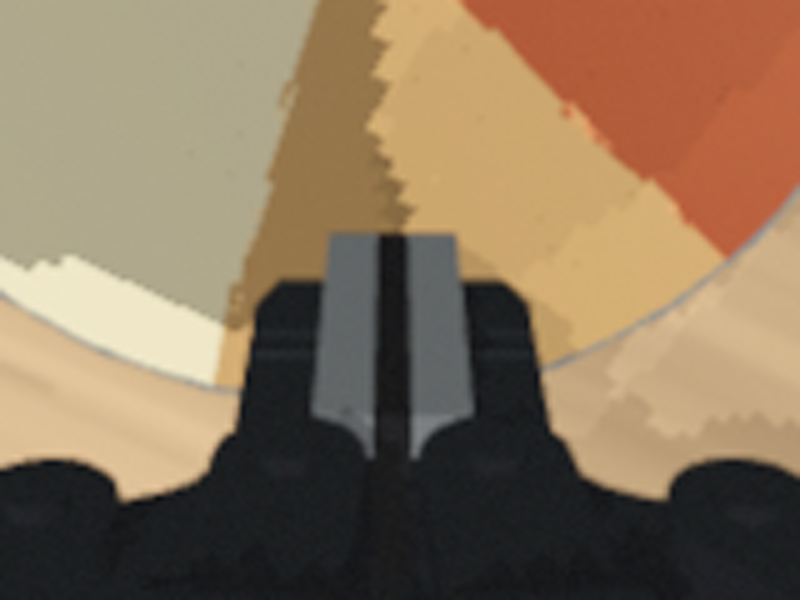

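The shut fingertips, with their end at px (259, 237), look about 20 mm further back than the reported TCP. That explains why there's been no touch. I'll keep descending by feel.

Request:
servo_tool --plan '[{"x": 0, "y": 0, "z": -1, "twist": 0}, {"x": 0, "y": 0, "z": -2, "twist": 0}, {"x": 0, "y": 0, "z": -2.5, "twist": 0}, {"x": 0, "y": 0, "z": -2.5, "twist": 0}]'

```text
t: 7.9
position: [0.5023, 0.0009, 0.0509]
tcp_rot: [[0.868, 0.497, -0.0], [0.497, -0.868, 0.0], [-0.0, -0.0, -1.0]]
ft_force: [-0.6, 1.0, 0.6]
opening: 0.0
```

Request:
servo_tool --plan '[{"x": 0, "y": 0, "z": -1, "twist": 0}, {"x": 0, "y": 0, "z": -2, "twist": 0}, {"x": 0, "y": 0, "z": -2.5, "twist": 0}, {"x": 0, "y": 0, "z": -2.5, "twist": 0}]'

```text
t: 8.3
position: [0.5023, 0.0008, 0.0484]
tcp_rot: [[0.868, 0.497, -0.0], [0.497, -0.868, 0.0], [-0.0, -0.0, -1.0]]
ft_force: [0.1, -0.9, 0.7]
opening: 0.0002
```

Request:
servo_tool --plan '[{"x": 0, "y": 0, "z": -1, "twist": 0}, {"x": 0, "y": 0, "z": -1.5, "twist": 0}, {"x": 0, "y": 0, "z": -1.5, "twist": 0}]'

```text
t: 8.6
position: [0.5023, 0.0009, 0.0469]
tcp_rot: [[0.868, 0.497, -0.0], [0.497, -0.868, 0.0], [-0.0, -0.0, -1.0]]
ft_force: [0.3, -0.5, 0.8]
opening: -0.0001
```

Request:
servo_tool --plan '[{"x": 0, "y": 0, "z": -1, "twist": 0}, {"x": 0, "y": 0, "z": -1.5, "twist": 0}, {"x": 0, "y": 0, "z": -1.5, "twist": 0}]'

```text
t: 8.9
position: [0.5024, 0.0008, 0.0455]
tcp_rot: [[0.868, 0.497, -0.0], [0.497, -0.868, 0.0], [-0.0, -0.0, -1.0]]
ft_force: [-0.1, 0.0, 0.1]
opening: -0.0001
```

Request:
servo_tool --plan '[{"x": 0, "y": 0, "z": -1, "twist": 0}, {"x": 0, "y": 0, "z": -2, "twist": 0}, {"x": 0, "y": 0, "z": -2, "twist": 0}]'

```text
t: 9.2
position: [0.5022, 0.0006, 0.0438]
tcp_rot: [[0.868, 0.497, -0.0], [0.497, -0.868, -0.0], [-0.0, 0.0, -1.0]]
ft_force: [-1.6, -0.5, 5.8]
opening: -0.0
```

Contact: 5.8 N at a reading of 43.8 mm. I'll add a little pressure and begin dragging clockwise.

Request:
servo_tool --plan '[{"x": 0, "y": 0, "z": -0.7, "twist": 0}, {"x": 0, "y": 0, "z": -0.7, "twist": 0}, {"x": -2.0, "y": 3.2, "z": -0.7, "twist": -5}, {"x": -3.8, "y": 6.6, "z": -0.7, "twist": -10}]'

```text
t: 9.6
position: [0.5, 0.0058, 0.0436]
tcp_rot: [[0.943, 0.334, 0.003], [0.334, -0.943, -0.002], [0.003, 0.003, -1.0]]
ft_force: [-0.4, -2.6, 6.3]
opening: 0.0001
```

Request:
servo_tool --plan '[{"x": -1.4, "y": 3.5, "z": -0.4, "twist": -5}, {"x": -2.6, "y": 7.1, "z": -0.4, "twist": -10}, {"x": -3.4, "y": 10.9, "z": -0.4, "twist": -15}, {"x": -3.8, "y": 14.6, "z": -0.4, "twist": -20}]'

```text
t: 10.0
position: [0.4949, 0.0202, 0.0431]
tcp_rot: [[1.0, -0.009, 0.001], [-0.009, -1.0, -0.002], [0.001, 0.002, -1.0]]
ft_force: [-1.9, -2.8, 7.3]
opening: 0.0003
```

Request:
servo_tool --plan '[{"x": -0.2, "y": 3.8, "z": -0.2, "twist": -5}, {"x": 0, "y": 7.6, "z": -0.2, "twist": -10}, {"x": 0.5, "y": 11.4, "z": -0.2, "twist": -15}, {"x": 1.3, "y": 15.1, "z": -0.2, "twist": -20}, {"x": 2.5, "y": 18.8, "z": -0.2, "twist": -25}, {"x": 3.9, "y": 22.3, "z": -0.2, "twist": -30}, {"x": 3.9, "y": 22.3, "z": -0.2, "twist": -30}]'

```text
t: 10.7
position: [0.4975, 0.0443, 0.0427]
tcp_rot: [[0.864, -0.504, -0.002], [-0.504, -0.864, -0.0], [-0.002, 0.001, -1.0]]
ft_force: [-3.7, -0.9, 8.1]
opening: -0.0
```

```bash
python3 look.py w7.png .538 .0255
```

```text
10.7 [0.49748293 0.04432646 0.04272109] [[0.864, -0.504, -0.002], [-0.504, -0.864, -0.0], [-0.002, 0.001, -1.0]] [ -14.   36.    9.  116.  -11.   29. -117.] [-3.71 -0.85  8.13] -1.6507968785775807e-05
green n 2783 angles [20.71375288 60.9478364  77.18023437] rmax 0.06236463540250214
```

The wheel has turned about 54° and roughly 47° remain. I'll lift off and swing back for a second stroke.

Request:
servo_tool --plan '[{"x": 0, "y": 0, "z": 6, "twist": 0}, {"x": 0, "y": -2, "z": 14, "twist": 8}, {"x": -2, "y": -8, "z": 14, "twist": 16}, {"x": -3, "y": -15, "z": 14, "twist": 24}, {"x": -3, "y": -22, "z": 14, "twist": 32}, {"x": -3, "y": -29, "z": 14, "twist": 40}, {"x": -2, "y": -35, "z": 14, "twist": 48}, {"x": 0, "y": -37.3, "z": 10, "twist": 55}, {"x": 0, "y": -37.3, "z": 5, "twist": 55}, {"x": 0, "y": -37.3, "z": 2.5, "twist": 55}]'

```text
t: 11.75
position: [0.4986, 0.007, 0.0443]
tcp_rot: [[0.909, 0.417, -0.0], [0.417, -0.909, 0.0], [-0.0, -0.0, -1.0]]
ft_force: [-0.6, -1.4, 2.9]
opening: 0.0002
```

```bash
python3 look.py w8.png .538 .0255
```

```text
11.75 [0.49856149 0.00696399 0.04431375] [[0.909, 0.417, -0.0], [0.417, -0.909, 0.0], [-0.0, -0.0, -1.0]] [  1.  36.  -6. 116.   8.  29. -76.] [-0.64 -1.39  2.88] 0.00021100623710693404
green n 3135 angles [20.70332168 64.93607672 77.79179317] rmax 0.06231024976093594
```

Request:
servo_tool --plan '[{"x": 0, "y": 0, "z": -1.0, "twist": 0}, {"x": 0, "y": 0, "z": -1.7, "twist": 0}, {"x": 0, "y": 0, "z": -1.7, "twist": 0}, {"x": -1.7, "y": 4.2, "z": -1.7, "twist": -6}, {"x": -3.0, "y": 8.6, "z": -1.7, "twist": -12}]'

```text
t: 12.3
position: [0.4968, 0.0146, 0.0438]
tcp_rot: [[0.976, 0.216, 0.003], [0.216, -0.976, -0.001], [0.002, 0.002, -1.0]]
ft_force: [0.4, -2.0, 6.1]
opening: -0.0004
```

Request:
servo_tool --plan '[{"x": -0.8, "y": 4.5, "z": -0.5, "twist": -6}, {"x": -1.1, "y": 9.1, "z": -0.5, "twist": -12}, {"x": -1.0, "y": 13.6, "z": -0.5, "twist": -18}, {"x": -0.3, "y": 18.2, "z": -0.5, "twist": -24}, {"x": 0.8, "y": 22.6, "z": -0.5, "twist": -30}, {"x": 2.3, "y": 26.9, "z": -0.5, "twist": -36}, {"x": 2.3, "y": 26.9, "z": -0.5, "twist": -36}]'

```text
t: 13.0
position: [0.4977, 0.0431, 0.0432]
tcp_rot: [[0.919, -0.395, -0.0], [-0.395, -0.919, -0.0], [0.0, 0.0, -1.0]]
ft_force: [-1.7, -1.1, 7.4]
opening: 0.0
```

```bash
python3 look.py w9.png .538 .0255
```

```text
13.0 [0.49771937 0.04306496 0.04315455] [[0.919, -0.395, -0.0], [-0.395, -0.919, -0.0], [0.0, 0.0, -1.0]] [ -13.   36.    8.  116.   -9.   28. -111.] [-1.66 -1.1   7.44] 2.6768818361597128e-05
green n 4439 angles [-16.92895905   5.58036728  34.24052131] rmax 0.06142189321607363
```

Request:
servo_tool --plan '[{"x": 0.8, "y": 1.7, "z": 0, "twist": -2.5}, {"x": 1.7, "y": 3.5, "z": 0, "twist": -5}, {"x": 1.7, "y": 3.5, "z": 0, "twist": -5}, {"x": 1.7, "y": 3.5, "z": 8, "twist": -5}, {"x": -10, "y": 3.5, "z": 40, "twist": 0}, {"x": -20, "y": -8, "z": 80, "twist": 8}, {"x": -24, "y": -18, "z": 120, "twist": 16}, {"x": -26, "y": -18, "z": 150, "twist": 23}, {"x": -26, "y": -18, "z": 160, "twist": 23}]'

```text
t: 13.95
position: [0.4736, 0.0248, 0.2061]
tcp_rot: [[1.0, -0.003, 0.007], [-0.003, -1.0, 0.001], [0.007, -0.001, -1.0]]
ft_force: [0.1, -0.7, 0.2]
opening: -0.0004
```

```bash
python3 look.py w10.png .538 .0255; python3 - <<'E'
import cv2
b=cv2.imread("pics/w10.png");cv2.imwrite("pics/v10.png",cv2.resize(b[0:180,150:360],(700,600),interpolation=cv2.INTER_CUBIC))
E
```

```text
13.95 [0.47360292 0.02479657 0.20605049] [[1.0, -0.003, 0.007], [-0.003, -1.0, 0.001], [0.007, -0.001, -1.0]] [ -8.  20.   4. 110.  -2.  50. -94.] [ 0.12 -0.67  0.18] -0.0003976361160828467
green n 968 angles [-20.49071105   3.32112665  26.85487428] rmax 0.06039410464925863
```

View pics/v10.png

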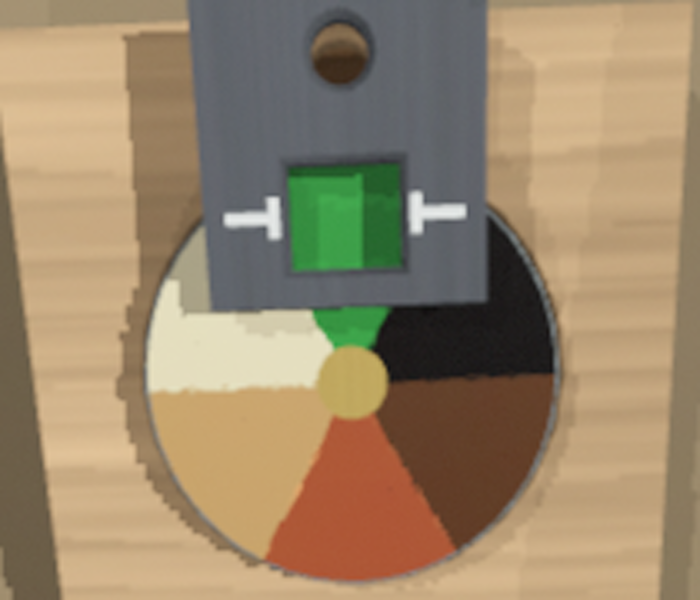

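The window shows solid green and the sector border line is parallel to the pointers to within about 1°, so the wheel is set. The hole is at full-image px (252, 16). Now the pin.

Request:
servo_tool --plan '[{"x": 0, "y": -40, "z": 0, "twist": 0}, {"x": 0, "y": -80, "z": 0, "twist": 0}, {"x": 0, "y": -120, "z": 0, "twist": 0}, {"x": 0, "y": -160, "z": 0, "twist": 0}, {"x": 0, "y": -200, "z": 0, "twist": 0}, {"x": 0, "y": -240, "z": 0, "twist": 0}, {"x": 0, "y": -275, "z": 0, "twist": 0}, {"x": 0, "y": -287, "z": 0, "twist": 0}, {"x": 0, "y": -287, "z": 0, "twist": 0}, {"x": 0, "y": -287, "z": 0, "twist": 0}]' --claw 0.6

```text
t: 15.0
position: [0.4721, -0.2599, 0.2014]
tcp_rot: [[1.0, -0.002, -0.002], [-0.002, -1.0, 0.003], [-0.002, -0.003, -1.0]]
ft_force: [0.0, 0.9, -0.3]
opening: 0.0512
```

```bash
python3 - <<'E'
from h import *
s=observe();print(s["t"],s["position"],s["opening"])
w=get_image("wrist");save(w,"w11.png");t=get_image("top");save(t,"t11.png")
hsv=cv2.cvtColor(np.asarray(w["pixels"]),cv2.COLOR_RGB2HSV)
for nm,im in(("w",w),("t",t)):
    for q in silhouettes({"w":"wrist","t":"top"}[nm],"pin_head")[:2]:
        m=q["mask"];v,u=np.argwhere(m).mean(0);rgb=np.asarray(im["pixels"])[m].mean(0)
        print(nm,q["confidence"],(u,v),m.sum(),rgb,at_z(im,(u,v),.088))
    R=np.asarray(im["pixels"]).astype(int);m=((R[...,0]>120)&(R[...,1]<60)&(R[...,2]<70)).astype(np.uint8)
    n,l,st,c=cv2.connectedComponentsWithStats(m)
    for i in 1+np.argsort(-st[1:,4])[:2]:print(nm,"col",st[i],c[i],at_z(im,c[i],.09))
# guide from wrist w10 pose
T=np.eye(4);T[:3,:3]=s["tcp_rot"];T[:3,3]=s["position"];H=np.linalg.inv(T)@np.array(w["pose"])
T2=np.eye(4);T2[:3,:3]=[[1,-.003,.007],[-.003,-1,.001],[.007,-.001,-1]];T2[:3,3]=[.4736,.0248,.20605]
print("guide",at_z({"K":w["K"],"pose":T2@H},(252,15.6),.086))
E
```

```text
15.0 [ 0.47213605 -0.25992872  0.20144929] 0.051208457691331
w 0.83 (np.float64(257.8484848484849), np.float64(116.13131313131314)) 594 [172.03367003  53.78619529  48.5016835 ] [ 0.53629244 -0.2607379   0.088     ]
w col [245 104  26  27 560] [257.51607143 116.86607143] [ 0.53576258 -0.26044098  0.09      ]
t 0.37 (np.float64(306.22857142857146), np.float64(211.57142857142858)) 35 [148.31428571  18.51428571  13.62857143] [ 0.53448601 -0.25881219  0.088     ]
t col [211 215  16  14 100] [218.83 222.67] [0.49677667 0.02067802 0.09      ]
t col [304 208   7   7  38] [306.78947368 210.84210526] [ 0.53663697 -0.26037687  0.09      ]
guide [0.62133827 0.02836951 0.086     ]
```

Request:
servo_tool --plan '[{"x": 20, "y": 1, "z": -10, "twist": 0}, {"x": 45, "y": 1, "z": -20, "twist": 0}, {"x": 64, "y": 1, "z": -40, "twist": 0}, {"x": 64, "y": 1, "z": -75, "twist": 0}, {"x": 64, "y": 1, "z": -105, "twist": 0}, {"x": 64, "y": 1, "z": -120, "twist": 0}, {"x": 64, "y": 1, "z": -130, "twist": 0}, {"x": 64, "y": 1, "z": -130, "twist": 0}, {"x": 64, "y": 1, "z": -130, "twist": 0}]'

```text
t: 16.1
position: [0.5368, -0.2614, 0.0734]
tcp_rot: [[1.0, -0.003, 0.002], [-0.003, -1.0, -0.001], [0.002, 0.0, -1.0]]
ft_force: [0.4, 0.1, -0.3]
opening: 0.0513
```

```bash
python3 - <<'E'
from h import *
s=observe();print(s["position"],s["ft_force"])
w=get_image("wrist");save(w,"w12.png")
b=cv2.imread("pics/w12.png");cv2.imwrite("pics/v12.png",cv2.resize(b[180:320,160:360],(800,560),interpolation=cv2.INTER_CUBIC))
E
```

```text
[ 0.53677839 -0.26136633  0.07337153] [ 0.38047239  0.11417122 -0.26990992]
```

View pics/v12.png

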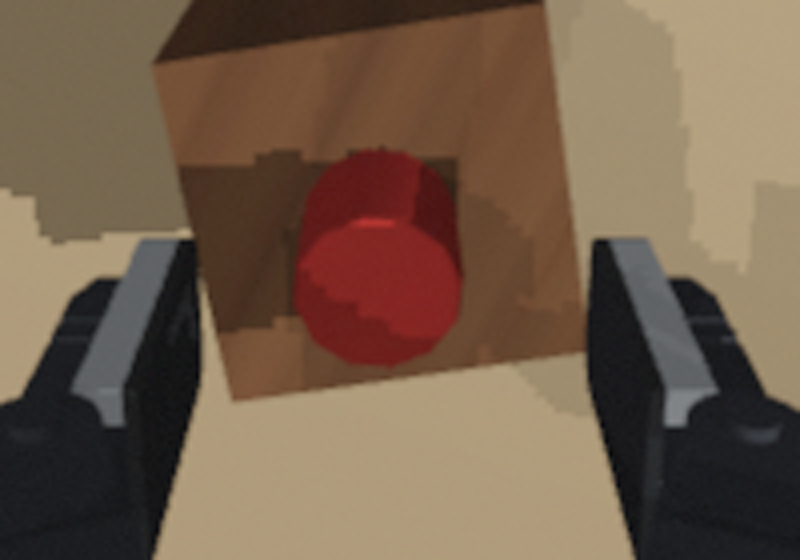

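The head at crop (380, 290) lies between the pads at 197 and 590, about 1.5 mm toward +y. I'll lower onto it and close gently.

Request:
servo_tool --plan '[{"x": 0, "y": 1, "z": -6, "twist": 0}, {"x": 0, "y": 1.5, "z": -12, "twist": 0}, {"x": 0, "y": 1.5, "z": -16, "twist": 0}, {"x": 0, "y": 1.5, "z": -16, "twist": 0}]'

```text
t: 16.55
position: [0.5354, -0.2596, 0.0557]
tcp_rot: [[1.0, -0.003, -0.001], [-0.003, -1.0, 0.001], [-0.001, -0.001, -1.0]]
ft_force: [-0.4, -0.0, -0.3]
opening: 0.0511
```

Request:
servo_tool --plan '[{"x": 0, "y": 0, "z": 0, "twist": 0}, {"x": 0, "y": 0, "z": 0, "twist": 0}, {"x": 0, "y": 0, "z": 0, "twist": 0}, {"x": 0, "y": 0, "z": 0, "twist": 0}, {"x": 0, "y": 0, "z": 0, "twist": 0}, {"x": 0, "y": 0, "z": 0, "twist": 0}]' --claw 0 --newtons 30

```text
t: 17.15
position: [0.5362, -0.2601, 0.0567]
tcp_rot: [[1.0, -0.003, 0.001], [-0.003, -1.0, -0.0], [0.001, 0.0, -1.0]]
ft_force: [-0.4, 0.1, 1.6]
opening: 0.0226
```

Request:
servo_tool --plan '[{"x": 0, "y": 0, "z": 10, "twist": 0}, {"x": 0, "y": 0, "z": 30, "twist": 0}, {"x": 0, "y": 0, "z": 55, "twist": 0}, {"x": 0, "y": 0, "z": 80, "twist": 0}, {"x": 0, "y": 0, "z": 105, "twist": 0}, {"x": 0, "y": 0, "z": 120, "twist": 0}, {"x": 0, "y": 0, "z": 120, "twist": 0}]'

```text
t: 17.85
position: [0.5373, -0.2607, 0.1794]
tcp_rot: [[1.0, -0.003, 0.005], [-0.003, -1.0, -0.002], [0.005, 0.002, -1.0]]
ft_force: [0.8, 0.1, -1.0]
opening: 0.0228
```

```bash
python3 - <<'E'
from h import *
s=observe();print(s["position"],s["ft_force"],s["opening"],s["wrist_torque"])
w=get_image("wrist");save(w,"w13.png")
b=cv2.imread("pics/w13.png");c=cv2.imread("pics/scene1.png")
sc=get_image("scene");save(sc,"s13.png");c=cv2.imread("pics/s13.png")
u,v=proj(sc,[s["position"][0],s["position"][1],.15]).astype(int);print(u,v)
a=cv2.resize(b[150:330,140:380],(400,300),interpolation=cv2.INTER_CUBIC)
d=cv2.resize(c[max(v-45,0):v+45,u-60:u+60],(400,300),interpolation=cv2.INTER_CUBIC)
cv2.imwrite("pics/v13.png",np.hstack([a,d]))
for q in silhouettes("scene","pin")[:2]: print(q["confidence"],q["position"],q["mask"].sum())
E
```

```text
[ 0.53733592 -0.26069945  0.17940938] [ 0.77127725  0.07714529 -1.04688798] 0.022802589025701207 [-0.01622588  0.0074955  -0.02089085]
193 180
```

View pics/v13.png

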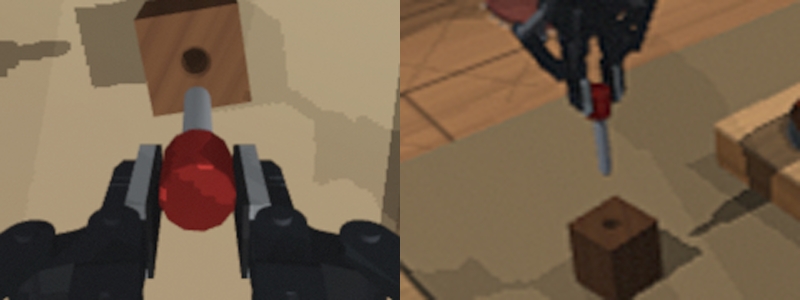

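The pin is held upright and clear of its rest; its head is centred between the pads and its tip shows at about (195, 90) in the crop. I'll move over the hole.

Request:
servo_tool --plan '[{"x": 8, "y": 35, "z": 0, "twist": 0}, {"x": 18, "y": 70, "z": 0, "twist": 0}, {"x": 28, "y": 105, "z": 0, "twist": 0}, {"x": 38, "y": 140, "z": 0, "twist": 0}, {"x": 48, "y": 175, "z": 0, "twist": 0}, {"x": 58, "y": 210, "z": 0, "twist": 0}, {"x": 68, "y": 245, "z": 0, "twist": 0}, {"x": 78, "y": 270, "z": 0, "twist": 0}, {"x": 85, "y": 287.5, "z": 0, "twist": 0}, {"x": 85, "y": 287.5, "z": 0, "twist": 0}]'

```text
t: 19.0
position: [0.6209, 0.0316, 0.175]
tcp_rot: [[1.0, 0.002, -0.002], [0.002, -1.0, 0.002], [-0.002, -0.002, -1.0]]
ft_force: [-0.3, 0.7, -1.7]
opening: 0.023
```

Request:
servo_tool --plan '[{"x": 0, "y": 0, "z": -15, "twist": 0}, {"x": 0, "y": 0, "z": -28, "twist": 0}, {"x": 0, "y": 0, "z": -28, "twist": 0}, {"x": 0, "y": 0, "z": -28, "twist": 0}]'

```text
t: 19.4
position: [0.6205, 0.0261, 0.148]
tcp_rot: [[1.0, -0.005, -0.001], [-0.005, -1.0, -0.001], [-0.001, 0.001, -1.0]]
ft_force: [-0.0, 0.0, -0.8]
opening: 0.023
```

```bash
python3 - <<'E'
from h import *
s=observe();print(s["position"],s["tcp_rot"],s["ft_force"],s["opening"])
w=get_image("wrist");save(w,"w14.png");sc=get_image("scene");save(sc,"s14.png");t=get_image("top");save(t,"t14.png")
b=cv2.imread("pics/w14.png");c=cv2.imread("pics/s14.png")
u,v=proj(sc,[s["position"][0],s["position"][1],.1]).astype(int);print("scene centre",u,v)
print("guide predicted wrist",proj(w,[.6209,.0266,.086]),"scene",proj(sc,[.6212,.027,.086]), "vertical dir scene",proj(sc,[.6212,.027,.186])-proj(sc,[.6212,.027,.086]))
p=np.array(s["position"]);print("vertical wrist at TCP xy z .10,.15",proj(w,[p[0],p[1],.1]),proj(w,[p[0],p[1],.15]))
a=cv2.resize(b[130:310,140:380],(400,300),interpolation=cv2.INTER_CUBIC)
d=cv2.resize(c[v-45:v+45,u-60:u+60],(400,300),interpolation=cv2.INTER_CUBIC)
cv2.imwrite("pics/v14.png",np.hstack([a,d]))
E
```

```text
[0.620512   0.02608214 0.1480499 ] [[ 9.99984841e-01 -5.33984975e-03 -1.34332139e-03]
 [-5.34077426e-03 -9.99985503e-01 -6.85588132e-04]
 [-1.33964098e-03  6.92752115e-04 -9.99998863e-01]] [-0.04607811  0.04625112 -0.76205431] 0.023049035677769655
scene centre 283 171
guide predicted wrist [255.97060485 200.6888114 ] scene [283.69327277 175.43031395] vertical dir scene [  1.00221456 -26.15455192]
vertical wrist at TCP xy z .10,.15 [256.54521343 207.18468953] [256.23646169 236.09876584]
```

View pics/v14.png

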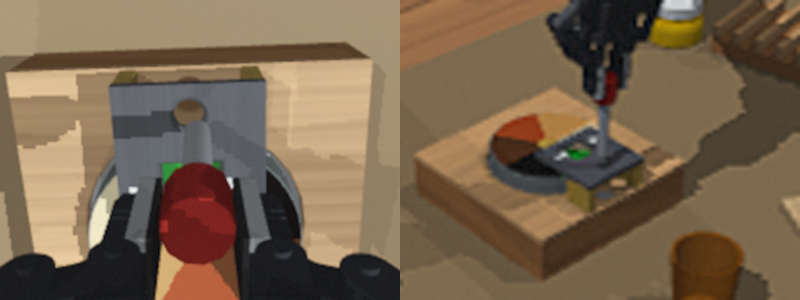

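The wrist view shows the shaft tip near crop (199, 122), to the right of the hole at (189, 113), so it needs about 4 mm toward +y. I'll measure this numerically, since the picture budget is used up.

```bash
python3 - <<'E'
import cv2,numpy as np
b=cv2.imread("pics/w14.png");h=cv2.cvtColor(b,cv2.COLOR_BGR2HSV)
for v in range(186,232,2):
    print(v," ".join("%d,%d,%d"%tuple(h[v,u]) for u in range(240,276,3)))
E
```

```text
186 108,26,117 110,20,112 108,22,115 108,22,115 108,22,114 108,23,111 107,22,106 108,24,106 107,22,106 113,18,112 113,18,112 110,20,114
188 109,24,117 113,20,113 108,22,114 100,21,108 110,23,101 107,23,99 111,17,105 110,21,107 111,23,109 117,20,113 110,21,111 111,22,114
190 106,24,117 113,20,113 108,24,107 9,21,87 13,80,86 12,61,83 105,6,82 109,26,107 111,23,112 113,20,112 113,20,112 111,23,113
192 106,24,117 113,20,112 5,17,90 15,138,87 15,132,87 14,132,87 14,120,85 101,25,83 111,22,114 117,20,112 114,23,112 113,20,113
194 106,24,117 105,20,104 15,98,96 14,127,88 15,132,87 14,133,88 14,129,89 13,44,81 113,19,106 113,20,112 116,18,112 113,20,113
196 103,24,94 110,22,71 16,102,110 17,104,101 16,114,94 16,109,94 16,101,101 16,85,102 113,21,99 113,18,111 114,23,113 113,20,113
198 105,27,75 105,19,54 17,100,115 16,101,114 16,101,114 17,100,112 16,102,115 15,91,107 110,25,91 114,23,113 113,20,112 110,20,113
200 107,23,76 102,23,56 16,100,115 16,98,115 16,99,116 16,101,114 16,102,115 16,72,89 110,25,92 117,20,113 113,20,112 113,20,113
202 111,24,75 108,22,57 16,72,81 16,103,114 17,105,114 
[... 1194 characters left out ...]
111,16,112 103,14,125 105,22,117 111,23,113 108,23,113
222 105,22,114 106,24,117 107,21,111 103,21,109 103,18,99 107,18,98 108,13,102 103,16,112 103,14,126 111,21,120 111,23,112 108,22,114
224 106,25,114 104,24,115 107,21,111 105,19,107 105,15,99 105,16,98 108,13,102 103,16,113 107,14,127 111,21,121 111,23,112 111,22,114
226 106,25,112 110,27,113 110,22,105 109,20,103 105,15,99 105,16,97 108,14,93 105,14,111 105,16,126 100,20,115 84,30,86 105,17,89
228 64,140,131 64,142,138 64,150,153 65,84,119 179,76,87 1,185,91 2,170,90 0,150,92 178,91,104 61,47,115 63,166,117 107,22,82
230 63,169,145 63,165,148 57,146,124 13,171,85 0,178,90 1,189,89 0,191,92 0,187,97 0,192,85 3,179,77 61,155,105 107,22,82
```

```bash
python3 - <<'E'
from h import *
w=get_image("wrist");s=observe();print(s["position"])
g=at_z(w,(253.2,197.3),.086);print(g)
for v in(201.5,202.5,203.5):
  for z in(.093,.0953): print(v,z,(g-at_z(w,(258.3,v),z))[:2]*1e3)
X=at_z(w,(258.3,240),.17)
E
```

```text
[0.62143881 0.02722999 0.14923409]
[0.62455243 0.02985231 0.086     ]
201.5 0.093 [1.19285039 4.14688408]
201.5 0.0953 [0.38520165 4.14786669]
202.5 0.093 [2.03552536 4.14302312]
202.5 0.0953 [1.21912998 4.14404581]
203.5 0.093 [2.88005894 4.13915365]
203.5 0.0953 [2.05489763 4.1402165 ]
```

Request:
servo_tool --plan '[{"x": 1.5, "y": 4, "z": 0, "twist": 0}, {"x": 1.5, "y": 4, "z": 0, "twist": 0}, {"x": 1.5, "y": 4, "z": 0, "twist": 0}, {"x": 1.5, "y": 4, "z": 0, "twist": 0}]'

```text
t: 20.0
position: [0.6225, 0.0316, 0.1486]
tcp_rot: [[1.0, -0.003, 0.0], [-0.003, -1.0, -0.0], [0.0, 0.0, -1.0]]
ft_force: [0.2, 0.7, -0.7]
opening: 0.0225
```

```bash
python3 - <<'E'
from h import *
s=observe();print(s["position"],s["ft_force"])
w=get_image("wrist");save(w,"w15.png")
h=cv2.cvtColor(np.asarray(w["pixels"]),cv2.COLOR_RGB2HSV)
for v in list(range(184,210,2))+[216,224]:
    print(v," ".join("%d,%d"%tuple(h[v,u,1:]) for u in range(242,276,2)))
E
```

```text
[0.62250553 0.03158564 0.1485595 ] [ 0.23335218  0.67896365 -0.7207406 ]
184 24,115 25,114 24,116 22,115 20,113 22,115 22,114 21,111 21,109 19,106 24,105 19,105 21,108 23,111 18,112 21,110 20,113
186 20,116 24,115 26,116 24,116 20,113 22,115 22,115 20,113 23,111 21,108 24,106 21,107 21,109 23,113 20,113 23,111 20,113
188 22,115 22,114 24,116 22,116 20,113 25,114 22,116 20,114 21,111 21,107 24,107 19,110 18,111 25,113 20,114 23,112 18,114
190 22,115 22,115 24,115 26,117 20,112 22,114 22,115 20,113 24,106 23,100 25,104 21,109 20,112 25,112 25,112 25,112 18,113
192 24,116 24,116 22,115 26,117 20,113 21,111 20,103 18,87 57,85 71,86 53,82 9,82 21,97 25,112 25,112 25,112 20,113
194 22,114 22,114 22,114 24,117 23,112 13,99 70,87 135,87 130,88 133,88 135,87 127,86 36,78 25,93 23,112 25,111 20,113
196 22,92 25,93 22,104 24,116 20,104 54,94 118,91 136,88 129,89 129,89 133,88 127,88 100,94 10,77 21,97 25,112 20,112
198 21,73 24,74 25,83 25,91 13,102 102,110 103,104 103,97 110,95 111,94 105,95 101,104 101,109 74,97 21,85 25,112 20,113
200 21,73 24,75 21,74 26,69 6,86 100,115 101,114 100,115 105,112 102,112 103,114 102,115 102,115 82,99 23,77 25,112 20,113
202 24,75 24,73 24,74 25,70 24,53 91,109 79,110 21,97 23,101 25,103 81,113 101,114 101,116 32,72 28,72 28,99 21,111
204 21,73 24,75 24,74 28,73 25,93 3,89 13,97 16,96 18,99 15,103 11,114 43,113 95,99 18,57 22,70 23,99 22,105
206 21,73 24,75 24,73 27,76 20,104 16,98 15,99 16,96 18,99 17,104 13,115 13,121 23,55 21,62 23,88 21,98 18,98
208 24,73 21,73 21,96 22,117 17,106 13,97 13,98 13,96 15,99 15,103 18,116 18,126 20,88 26,80 21,98 26,100 23,99
216 22,114 22,115 24,115 24,117 17,103 18,98 15,99 18,100 18,101 17,107 15,116 14,125 16,126 21,99 21,98 21,99 26,99
224 25,114 22,115 24,115 24,115 15,99 13,99 18,99 18,97 11,96 16,109 17,118 16,127 14,129 23,113 23,112 25,112 27,112
```

Request:
servo_tool --plan '[{"x": -0.5, "y": -1, "z": 0, "twist": 0}, {"x": -0.5, "y": -1, "z": -6, "twist": 0}, {"x": -0.5, "y": -1, "z": -11, "twist": 0}, {"x": -0.5, "y": -1, "z": -14, "twist": 0}, {"x": -0.5, "y": -1, "z": -14, "twist": 0}]'

```text
t: 20.55
position: [0.6214, 0.0306, 0.1335]
tcp_rot: [[1.0, -0.003, -0.002], [-0.003, -1.0, -0.0], [-0.002, 0.0, -1.0]]
ft_force: [-0.1, 0.1, -1.1]
opening: 0.0225
```

Request:
servo_tool --plan '[{"x": 0, "y": 0, "z": -2, "twist": 0}, {"x": 0, "y": 0, "z": -4, "twist": 0}, {"x": 0, "y": 0, "z": -6, "twist": 0}, {"x": 0, "y": 0, "z": -6, "twist": 0}]'

```text
t: 20.95
position: [0.6218, 0.0306, 0.1282]
tcp_rot: [[1.0, -0.003, -0.001], [-0.003, -1.0, 0.0], [-0.001, -0.0, -1.0]]
ft_force: [0.1, -0.5, -0.5]
opening: 0.0226
```

Request:
servo_tool --plan '[{"x": 0, "y": 0, "z": -3, "twist": 0}, {"x": 0, "y": 0, "z": -6, "twist": 0}, {"x": 0, "y": 0, "z": -8, "twist": 0}, {"x": 0, "y": 0, "z": -8, "twist": 0}]'

```text
t: 21.35
position: [0.6216, 0.0305, 0.12]
tcp_rot: [[1.0, -0.003, -0.001], [-0.003, -1.0, 0.0], [-0.001, 0.0, -1.0]]
ft_force: [0.5, -0.3, 0.0]
opening: 0.0226
```

Request:
servo_tool --plan '[{"x": 0, "y": 0, "z": -3, "twist": 0}, {"x": 0, "y": 0, "z": -6, "twist": 0}, {"x": 0, "y": 0, "z": -9, "twist": 0}, {"x": 0, "y": 0, "z": -12, "twist": 0}, {"x": 0, "y": 0, "z": -12, "twist": 0}]'

```text
t: 21.85
position: [0.6215, 0.0305, 0.1079]
tcp_rot: [[1.0, -0.003, -0.001], [-0.003, -1.0, -0.0], [-0.001, 0.0, -1.0]]
ft_force: [-0.6, -0.1, -0.6]
opening: 0.0227
```

Request:
servo_tool --plan '[{"x": 0, "y": 0, "z": -2, "twist": 0}, {"x": 0, "y": 0, "z": -4, "twist": 0}, {"x": 0, "y": 0, "z": -6, "twist": 0}, {"x": 0, "y": 0, "z": -8, "twist": 0}, {"x": 0, "y": 0, "z": -8, "twist": 0}]'

```text
t: 22.35
position: [0.6217, 0.0306, 0.1001]
tcp_rot: [[1.0, -0.003, -0.001], [-0.003, -1.0, 0.0], [-0.001, -0.0, -1.0]]
ft_force: [-0.4, 0.4, -2.2]
opening: 0.0227
```

Request:
servo_tool --plan '[{"x": 0, "y": 0, "z": -1.5, "twist": 0}, {"x": 0, "y": 0, "z": -3, "twist": 0}, {"x": 0, "y": 0, "z": -4, "twist": 0}, {"x": 0, "y": 0, "z": -4, "twist": 0}]'

```text
t: 22.75
position: [0.6219, 0.0306, 0.0963]
tcp_rot: [[1.0, -0.003, -0.0], [-0.003, -1.0, 0.0], [-0.0, -0.0, -1.0]]
ft_force: [-0.9, -0.0, -1.1]
opening: 0.0225
```

Still free. Continuing, with force checks.

Request:
servo_tool --plan '[{"x": 0, "y": 0, "z": -1.5, "twist": 0}, {"x": 0, "y": 0, "z": -3, "twist": 0}, {"x": 0, "y": 0, "z": -4, "twist": 0}, {"x": 0, "y": 0, "z": -4, "twist": 0}]'

```text
t: 23.15
position: [0.6218, 0.0306, 0.0923]
tcp_rot: [[1.0, -0.003, -0.0], [-0.003, -1.0, 0.0], [-0.0, -0.0, -1.0]]
ft_force: [-0.4, -0.4, -1.7]
opening: 0.023
```

Request:
servo_tool --plan '[{"x": 0, "y": 0, "z": -1.5, "twist": 0}, {"x": 0, "y": 0, "z": -3, "twist": 0}, {"x": 0, "y": 0, "z": -4, "twist": 0}, {"x": 0, "y": 0, "z": -4, "twist": 0}]'

```text
t: 23.55
position: [0.6218, 0.0305, 0.0883]
tcp_rot: [[1.0, -0.003, -0.0], [-0.003, -1.0, 0.0], [-0.0, -0.0, -1.0]]
ft_force: [0.1, -0.1, -2.2]
opening: 0.0224
```

Request:
servo_tool --plan '[{"x": 0, "y": 0, "z": -1.5, "twist": 0}, {"x": 0, "y": 0, "z": -3, "twist": 0}, {"x": 0, "y": 0, "z": -4, "twist": 0}, {"x": 0, "y": 0, "z": -4, "twist": 0}]'

```text
t: 23.95
position: [0.6218, 0.0305, 0.0843]
tcp_rot: [[1.0, -0.003, -0.0], [-0.003, -1.0, 0.0], [-0.0, -0.0, -1.0]]
ft_force: [-0.5, 0.1, -1.8]
opening: 0.0222
```

Request:
servo_tool --plan '[{"x": 0, "y": 0, "z": -1.5, "twist": 0}, {"x": 0, "y": 0, "z": -3, "twist": 0}, {"x": 0, "y": 0, "z": -4, "twist": 0}, {"x": 0, "y": 0, "z": -4, "twist": 0}]'

```text
t: 24.35
position: [0.6218, 0.0305, 0.0803]
tcp_rot: [[1.0, -0.003, -0.0], [-0.003, -1.0, 0.0], [-0.0, -0.0, -1.0]]
ft_force: [-0.0, -1.0, -1.6]
opening: 0.0228
```

Request:
servo_tool --plan '[{"x": 0, "y": 0, "z": -1.5, "twist": 0}, {"x": 0, "y": 0, "z": -3, "twist": 0}, {"x": 0, "y": 0, "z": -4, "twist": 0}, {"x": 0, "y": 0, "z": -4, "twist": 0}]'

```text
t: 24.75
position: [0.6218, 0.0305, 0.0762]
tcp_rot: [[1.0, -0.003, -0.0], [-0.003, -1.0, 0.0], [-0.0, -0.0, -1.0]]
ft_force: [-0.1, -0.5, -1.8]
opening: 0.0225
```

Request:
servo_tool --plan '[{"x": 0, "y": 0, "z": -0.5, "twist": 0}, {"x": 0, "y": 0, "z": -1, "twist": 0}, {"x": 0, "y": 0, "z": -1, "twist": 0}]'

```text
t: 25.05
position: [0.622, 0.0306, 0.0755]
tcp_rot: [[1.0, -0.003, 0.0], [-0.003, -1.0, 0.0], [0.0, -0.0, -1.0]]
ft_force: [0.6, -0.4, -0.9]
opening: 0.0229
```

Request:
servo_tool --plan '[{"x": 0, "y": 0, "z": -0.5, "twist": 0}, {"x": 0, "y": 0, "z": -1, "twist": 0}, {"x": 0, "y": 0, "z": -1, "twist": 0}]'

```text
t: 25.35
position: [0.6219, 0.0306, 0.0744]
tcp_rot: [[1.0, -0.003, -0.0], [-0.003, -1.0, 0.0], [-0.0, -0.0, -1.0]]
ft_force: [0.2, 0.9, -1.6]
opening: 0.0225
```

Request:
servo_tool --plan '[{"x": 0, "y": 0, "z": -0.4, "twist": 0}, {"x": 0, "y": 0, "z": -0.8, "twist": 0}, {"x": 0, "y": 0, "z": -0.8, "twist": 0}]'

```text
t: 25.65
position: [0.6219, 0.0306, 0.0736]
tcp_rot: [[1.0, -0.003, -0.0], [-0.003, -1.0, 0.0], [-0.0, -0.0, -1.0]]
ft_force: [0.3, 1.0, -1.3]
opening: 0.0228
```

Request:
servo_tool --plan '[{"x": 0, "y": 0, "z": 0, "twist": 0}, {"x": 0, "y": 0, "z": 0, "twist": 0}, {"x": 0, "y": 0, "z": 0, "twist": 0}, {"x": 0, "y": 0, "z": 0, "twist": 0}, {"x": 0, "y": 0, "z": 20, "twist": 0}, {"x": 0, "y": 0, "z": 50, "twist": 0}, {"x": -20, "y": 0, "z": 85, "twist": 0}, {"x": -50, "y": 0, "z": 120, "twist": 0}, {"x": -70, "y": 0, "z": 135, "twist": 0}, {"x": -70, "y": 0, "z": 135, "twist": 0}]' --claw 0.6

```text
t: 26.65
position: [0.5514, 0.0306, 0.2119]
tcp_rot: [[1.0, -0.003, 0.004], [-0.003, -1.0, 0.001], [0.004, -0.001, -1.0]]
ft_force: [-0.1, 0.4, 0.1]
opening: 0.0516
```

```bash
python3 look.py w16.png .538 .0275; python3 - <<'E'
from h import *
w=get_image("wrist");sc=get_image("scene");t=get_image("top")
for nm,im in(("wrist",w),("scene",sc),("top",t)):
    R=np.asarray(im["pixels"]).astype(int);m=((R[...,0]>100)&(R[...,1]<55)&(R[...,2]<60)).astype(np.uint8)
    n,l,st,c=cv2.connectedComponentsWithStats(m)
    for i in 1+np.argsort(-st[1:,4])[:3]:print(nm,st[i],c[i].round(1),at_z(im,c[i],.108).round(4))
    print("  expected head bottom/mid/top",[proj(im,[.6217,.029,z]).round(1) for z in(.086,.099,.112)])
E
```

```text
26.65 [0.55138099 0.03057543 0.21186123] [[1.0, -0.003, 0.004], [-0.003, -1.0, 0.001], [0.004, -0.001, -1.0]] [-10.  26.   7.  98.  -4.  56. -92.] [-0.08  0.37  0.08] 0.05157178113700709
green n 713 angles [-24.7346625   -0.20212998  23.38046031] rmax 0.05586003766668071
wrist [245  98  26  27 543] [257.4 111.1] [0.6216 0.0298 0.108 ]
  expected head bottom/mid/top [array([258.3, 110.1]), array([258.3, 110.6]), array([258.3, 111.1])]
scene [281 167   7   9  29] [283.7 170.1] [0.6218 0.0253 0.108 ]
scene [254 161  10   4  10] [258.5 162.1] [ 0.5316 -0.0063  0.108 ]
scene [274   2   4   2   6] [275.2   2.7] [-1.207   1.6112  0.108 ]
  expected head bottom/mid/top [array([284.2, 175.3]), array([284.4, 172. ]), array([284.5, 168.7])]
top [175 331  28  18 394] [188.5 339. ] [0.1401 0.1068 0.108 ]
top [234 353  21  25 171] [245.5 364.5] [ 0.0657 -0.0671  0.108 ]
top [206 330   8  18 116] [209.3 338.5] [0.1419 0.0436 0.108 ]
  expected head bottom/mid/top [array([216.9, 184.1]), array([216.7, 183.4]), array([216.4, 182.8])]
```

```bash
python3 - <<'E'
from h import *
sc=get_image("scene")
def f(px,P,zs):
    R=np.asarray(px).astype(int);x0,y0=proj(sc,[*P,zs]).astype(int)
    W=R[y0-15:y0+15,x0-12:x0+12].astype(float); wt=np.clip(W[...,0]-1.6*np.maximum(W[...,1],W[...,2])-20,0,None)
    yy,xx=np.mgrid[y0-15:y0+15,x0-12:x0+12]
    c=np.array([(xx*wt).sum(),(yy*wt).sum()])/wt.sum(); print(c-proj(sc,[*P,zs]),"px/mm",(proj(sc,[*P,zs+.01])-proj(sc,[*P,zs]))[1]/10)
f(cv2.imread("pics/scene1.png")[...,::-1],[.536,-.2600],.083)
f(sc["pixels"],[.6217,.029],.099)
E
```

```text
[-0.4598049  -1.43511434] px/mm -0.25800823300105263
[-0.20809356 -1.39238223] px/mm -0.2539821923319721
```

The head sits at the height expected for fully home, with row residuals of −1.39 px against −1.44 px for the known pose in the rest. Handing in.

```bash
python3 -c "
from bench import *
print(observe()['t'],hand_in())"
```

```text
the job is handed in; nothing more can be done
26.9 None
```

The job is handed in at 26.9 s of the 61 s allowed. Green stands in the window and the locking pin is in the guide hole, released, with the gripper clear. `hand_in()` gave no verdict.

- **Wheel:** I turned it clockwise about 102° in two strokes. The readings between moves were about 6–8 N, on the light side of the 8–10 N advised. After the strokes, the sector border was within about 1° of parallel to the pointers. The green seen after seating the pin was centred at about −0.2°, against a marker yaw of about 1°.
- **Pin:** It went into the hole without any noticeable force, and I released it about 1 mm above the expected home height so it could drop. Afterwards the head was over the hole to within about 1 mm in the wrist view. Its height in the scene view matched fully home to within about 0.5 mm.

**Disagreements and gaps in the checks:**
- The fingertips touched the face at a reported tool height of 45 mm, although the face lies at 59–69 mm. They appear to end about 19 mm behind the reported tool point, so I went by touch and camera.
- The jaws read 22.6 mm on the 24 mm head.
- My first position over the hole was about 4 mm off in y, and I corrected it from the wrist view before inserting.
- In the top image, the colour search could not single out the pin head at the end.
- I had used all 12 picture views, so the final checks are numerical only. I did not check the bystanders at the end, but no unexpected contact was felt.

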